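Park the oyster crate against the rail and the end stop

ROBOT

A 6-joint arm with a two-finger parallel gripper is mounted at the origin on the work surface. World frame = base frame: x ahead of the robot, y to its left, z up, the work surface at z = 0. Lengths are in m, angles in rad, forces in N, time in s.
With the tool pointing down it reaches from about 0.325 to 0.9 m from the base axis. Payload 6.1 kg.
Tool frame: the origin (TCP) lies midway between the tips of the shut fingers; the grasp point (between the pads) lies 19 mm behind it; z points along the fingers, y is the line along which they close (so a half turn about z gives the same grasp; the last joint's range is limited). The gripper opens to 87 mm and grips with 3 to 60 N. Pads are 19 mm wide; open, the fingers measure 117 mm over their backs; the gripper's body (75 mm by 190 mm) begins 51 mm behind the grasp point.
Start: joints at [1.006, 0.22, 1.526, -0, 1.395, -0.126], TCP at [0.266, 0.566, 0.223] pointing down, gripper open.
Joint ranges: [-2.98, 2.98], [-0.91, 2.08], [0.09, 2.57], [-1.24, 4.39], [0.2, 2.65], [-2.68, 2.68]. Speed limits (rad/s): [2.57, 2.57, 3.01, 3.14, 3.14, 3.14].

INTERFACE

Orientations are given as a unit quaternion [w, x, y, z].
In Python, from plant import robot, vision, ticket, regions_of, spot_point gives the robot as it stands.
- The arm moves only by the tool apply_moves, never from a script. Its argument "targets" is a list of rows, each an object of numbers: "dx", "dy", "dz": the shift along the tool's x, y, z in m; "ax", "ay", "az": the turn, a rotation vector about the tool's x, y, z in rad; "hand": the opening, from 0 (shut) to 1 (fully open). In form: [{"dx": .., "dy": .., "dz": .., "ax": .., "ay": .., "az": .., "hand": ..}, ...]. A call has 1 to 10 rows; each row is the pose to reach, as a shift and turn from the pose commanded when the call began, along the tool's axes at that moment; what a row does not reach only later rows make up. A row lasts 1/12 s, in which the tool goes at most 41.7 mm and 7.16 degrees, less where a joint would pass 70% of its speed; a pose out of reach is approached as far as the arm can. A call with a gripper value outside its range is refused whole. The fingers move at their own pace and stop on an object; "newtons" is the grip in N (left out, the last holds). Time passes only in rows, so rows that repeat a pose let the fingers close. It gives the time, the measured TCP pose, the force, the opening and the grip force at its end, in the units of the state.
- robot.read_state(): the state, without advancing time (a new reading comes with each control period).
- vision.read_camera(name): name is "scene" or "top"; returns the picture (384x512x3 uint8, red, green, blue); there is no depth.
- vision.camera_info(name): a dict with "camera_matrix" (3x3 intrinsics, pixels), "dist" ([k1, k2, p1, p2, k3] as OpenCV has them; the pictures are not rectified), "camera_from_world" (4x4, takes a point from world to camera coordinates). Camera axes: x right, y up, looking along -z (the intrinsics and any distortion apply to the point x, -y, -z); pixel columns grow to the right and rows downward; lengths in m; the calibration is good to about 2 mm. A picture is of the moment at which its call begins. camera_info takes no time and is no camera call.
- ticket.sign_off(): hands the job in; it is judged then, once.
Trained networks look in the newest picture that a camera, given by its name, has taken for a name from the list of things; names that differ only in an ending like _2 or _b are one class to them, and where a whole thing is asked for, a point or a joint stands for the part that bears it (a point fixed in the world has none). Each returns a list of dicts, best first, with "conf" (0 to 1); they miss things now and then, are a little off and sometimes report something else, mostly with a low value. They report only what shows in the picture. A call takes as long as a camera call. They do not tell look-alikes from the thing itself.
- regions_of(camera, thing): "mask" (384x512 bool, what is visible of it) and "uv" ([column, row] in pixels, amid what is visible of it).
- spot_point(camera, thing): "uv" ([column, row] in pixels: a listed point, or the origin of a listed thing).
The state is a dict: "time_s": time; "qpos": joint angles; "joint_vel": joint speeds; "joint_efforts": joint torques, N m; "tcp_pos": TCP position; "orientation": TCP orientation; "force": force on the tool from outside, world axes, zero at the start; "ft_torque": the same for the moment, N m; "width": opening from 0.0 (shut) to 1.0 (fully open); "grasp_force": force on a finger pad.
Only numpy, scipy, OpenCV 4.12 (cv2) and the standard library are available. Lean on these libraries where they do the work, as an engineer would, in place of code of your own. Each camera call takes 0.05 s, during which the arm holds its last target. There are 200 camera calls.

TASK

Push the small oyster crate along the counter, from outside with the fingers, until one of its long sides lies flush along the steel back rail and one end touches the wooden stop block. Only push it: do not reach into it, pinch or lift it, keep it flat on the counter, and leave the pot, lemon, knife and bottle where they are.

Things in the scene. Friction and masses are not known exactly. Their poses are not given: they have to be found in the camera images.
- crate: Small open crate of light wood full of grey oysters, loose. 110 mm along its own x, 150 mm along y (long sides face +x and -x), walls 8 mm thick, 45 mm high, oysters heaped to about 60 mm. 0.45 to 0.85 kg. Origin: centre of its underside; z up. It starts on the robot's side of the rail, turned up to 0.35 rad from it.
- rail: Low dark steel rail fixed to the counter beyond the crate, 500 mm long along its own y, 15 mm thick, 35 mm high. Origin: at counter level, mid-length, on the face towards the robot; that face is the plane x = 0 of its frame and its -x points to the robot's side. A 3 mm foot plate lies behind it.
- stop: Brown wooden block fixed to the counter on the robot's side of the rail, near its left or right end (varies), square to it: 124 mm along its own x, 30 mm along y, 35 mm high. Origin: centre of underside; axes parallel to the rail's; centre 64 mm in front of the rail's face, 230 mm along it from its middle. The crate belongs on its side facing the rail's middle.
- pot: Bystander: small loose steel sauce bowl, 60 mm across, 42 mm high, standing near the other end of the rail from the stop, mirrored about the rail's middle. Origin: centre of its underside.
- lemon: Bystander: half a lemon lying cut face down, 56 mm across, 34 mm high. Origin: centre of its underside.
- knife: Bystander: oyster knife lying flat, about 160 mm long along its own x, 34 mm wide, 18 mm high. Origin: under the joint of handle and guard; the blade points along its +x.
- sauce: Bystander: small amber glass bottle, 44 mm across, 120 mm high, standing well to the right of the work. Origin: centre of its underside.
There are look-alikes about, which are no part of the job. There is more than one size of the crate; the job needs the smallest.

How it is judged:
By the outcome, as a careful person would: the job done as asked, in the order asked, and still so for the second after the job is handed in, with the robot touching nothing.
It also fails if it takes over 50 s, if anything falls off the work surface, if the arm or the gripper's body presses on something with over 40 N, if the wrist force passes 120 N, or if a joint passes its speed limit or range.

## Working session

There is one attempt and no reset: what is moved stays moved. The work goes in short steps, Python scripts to look and compute and a tool call to move; the robot and the scene stay as the last step left them, time stands still between calls to the robot, and variables do not carry over. Pictures are saved under pics/ and viewed, at most 10 in all, crops included, and the job is handed in when it is done.

Besides the shell and the picture viewer there is one more tool, called after "Emit:" in YAML: its name, and indented under it one key for each argument. apply_moves: Moves the arm, as the interface text tells. Its arguments: {"type":"object","properties":{"targets":{"type":"array","items":{"type":"object","properties":{"dx":{"type":"number"},"dy":{"type":"number"},"dz":{"type":"number"},"ax":{"type":"number"},"ay":{"type":"number"},"az":{"type":"number"},"hand":{"type":"number"}}}},"newtons":{"type":"number"}},"required":["targets"]}

```bash
mkdir -p pics; ls; cat > h.py <<'E'
import numpy as np, cv2
from plant import robot, vision, ticket, regions_of, spot_point
def save(cam,name,crop=None,s=1):
    im=vision.read_camera(cam)
    if crop: im=im[crop[1]:crop[3],crop[0]:crop[2]]
    im=cv2.resize(im,None,fx=s,fy=s,interpolation=cv2.INTER_CUBIC)
    cv2.imwrite('pics/'+name,im[:,:,::-1])
def ray(cam,uv,z=0):
    """world point at height z seen at pixel uv"""
    c=vision.camera_info(cam);K=np.array(c['camera_matrix']);T=np.array(c['camera_from_world'])
    p=cv2.undistortPoints(np.array(uv,float).reshape(-1,1,2),K,np.array(c['dist'])).reshape(-1,2)
    d=np.c_[p[:,0],-p[:,1],-np.ones(len(p))]@T[:3,:3]
    o=-T[:3,:3].T@T[:3,3]
    return o+d*((z-o[2])/d[:,2])[:,None]
def proj(cam,X):
    c=vision.camera_info(cam);T=np.array(c['camera_from_world'])
    P=np.atleast_2d(X)@T[:3,:3].T+T[:3,3]
    return cv2.projectPoints(P*[1,-1,-1],np.zeros(3),np.zeros(3),np.array(c['camera_matrix']),np.array(c['dist']))[0].reshape(-1,2)
E
python3 - <<'E'
from h import *
save('top','t0.png',None,1.5);save('scene','s0.png',None,1.5)
for n in ['crate','rail','stop','pot','lemon','knife','sauce']:
    for r in spot_point('top',n): print(n,round(r['conf'],2),np.round(r['uv']),ray('top',r['uv'])[0].round(3))
E
```

```text
pics
crate 0.94 [100. 233.] [0.306 0.524 0.   ]
crate 0.81 [271. 154.] [0.554 0.007 0.   ]
crate 0.81 [394. 280.] [ 0.175 -0.36   0.   ]
rail 0.58 [269. 115.] [0.678 0.016 0.   ]
stop 0.85 [196. 139.] [0.6   0.242 0.   ]
pot 0.85 [345. 137.] [ 0.612 -0.221  0.   ]
lemon 0.64 [374. 209.] [ 0.387 -0.304  0.   ]
knife 0.76 [172. 209.] [0.382 0.305 0.   ]
knife 0.31 [408. 147.] [ 0.581 -0.417  0.   ]
sauce 0.6 [405. 151.] [ 0.57  -0.408  0.   ]
```

View pics/t0.png

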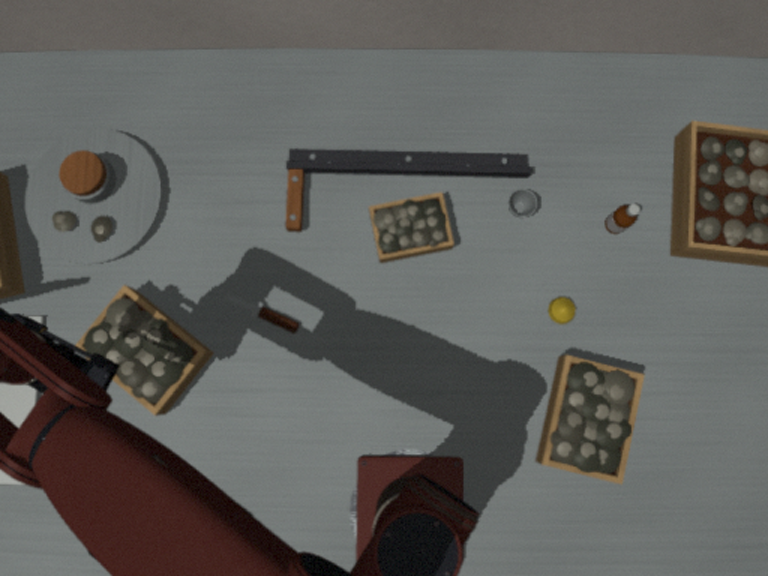

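View pics/s0.png

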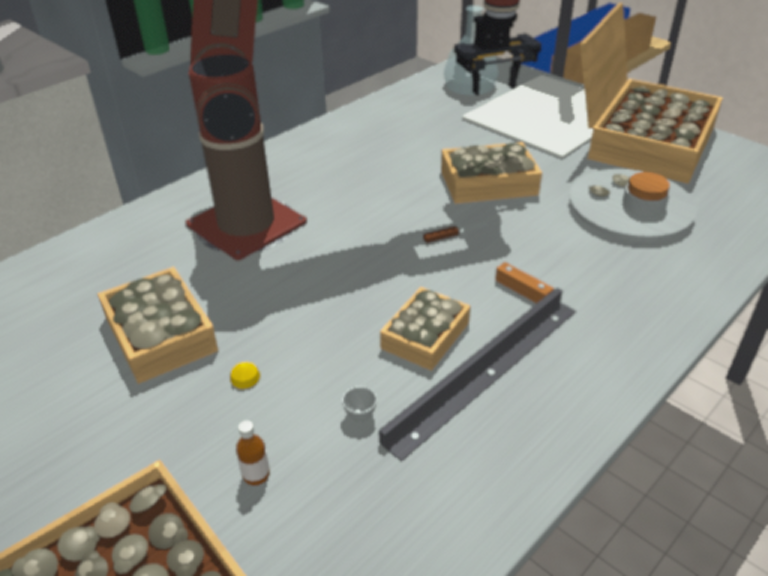

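The crate candidates in the top image (original pixels) are (271,154), about 55 px long; (100,233) and (394,280), both clearly larger; and the big boxes at the right and left edges. The one at (271,154) is the smallest and sits in front of the rail, so it fits the description. I'll confirm it in a crop and fit its pose.

```bash
cat >> h.py <<'E'
from scipy.optimize import minimize
def hullmask(cam,pts):
    m=np.zeros((384*4,512*4),np.uint8)
    h=cv2.convexHull(((proj(cam,pts)+.5)*4).astype(np.int32)); cv2.fillConvexPoly(m,h,1)
    return cv2.resize(m.astype(np.float32),(512,384),interpolation=cv2.INTER_AREA)
def box(x,y,a,sx,sy,h,x0=0):
    c,s=np.cos(a),np.sin(a)
    return np.array([[x+c*u-s*v,y+s*u+c*v,z] for u in(x0-sx/2,x0+sx/2) for v in(-sy/2,sy/2) for z in(0,h)])
def fitbox(cam,mask,p0,sx,sy,h):
    m=mask.astype(np.float32)
    f=lambda p:1-np.minimum(hullmask(cam,box(p[0],p[1],p[2],sx,sy,h)),m).sum()/np.maximum(hullmask(cam,box(p[0],p[1],p[2],sx,sy,h)),m).sum()
    S=np.array([p0]+[np.array(p0)+d for d in np.diag([.02,.02,.2])])
    r=minimize(f,p0,method='Nelder-Mead',options=dict(initial_simplex=S,xatol=1e-4,fatol=1e-5)); return r.x,1-r.fun
def pick(cam,name,uv):
    L=regions_of(cam,name); L=[r for r in L if np.hypot(*(np.array(r['uv'])-uv))<25]
    return L[0]['mask'] if L else None
E
python3 - <<'E'
from h import *
save('top','t1.png',(170,80,370,190),4)
m=pick('top','crate',(271,150)); print('crate',fitbox('top',m,[.554,.007,.2],.11,.15,.045),m.sum())
m=pick('top','crate',(271,150)); print('-',fitbox('top',m,[.554,.007,-.2],.11,.15,.045))
m=pick('top','stop',(196,135))
if m is not None: print('stop',fitbox('top',m,[.6,.242,0.],.124,.03,.035),m.sum())
L=regions_of('top','rail'); print([(r['conf'],r['uv'],r['mask'].sum()) for r in L])
for X in [.3]: print(vision.camera_info('top')['camera_from_world'])
for n in('lemon','knife','pot'):
    for r in regions_of('top',n)[:1]:
        v,u=np.nonzero(r['mask']); print(n,r['uv'],ray('top',[[u.min(),v.min()],[u.max(),v.max()]]).round(3).tolist())
E
```

```text
crate (array([0.55504863, 0.00198801, 0.21014705]), np.float64(0.9731835126876831)) 1990
- (array([0.5548245 , 0.00210275, 0.21317355]), np.float64(0.9732514023780823))
stop (array([ 0.61207325,  0.23613215, -0.01638919]), np.float64(0.8897402286529541)) 498
[(0.45, [194.7, 131.8], np.int64(447))]
[[ 0.01140782 -0.99992426 -0.00461832  0.04513012]
 [ 0.98755152  0.0105418   0.15694225 -0.4367314 ]
 [-0.15688168 -0.0063512   0.98759698 -1.33831325]
 [ 0.          0.          0.          1.        ]]
lemon [374.7, 206.4] [[0.424, -0.281, 0.0], [0.369, -0.335, 0.0]]
knife [175.5, 210.3] [[0.417, 0.369, 0.0], [0.352, 0.226, 0.0]]
pot [346.4, 136.5] [[0.646, -0.203, 0.0], [0.589, -0.258, 0.0]]
```

View pics/t1.png

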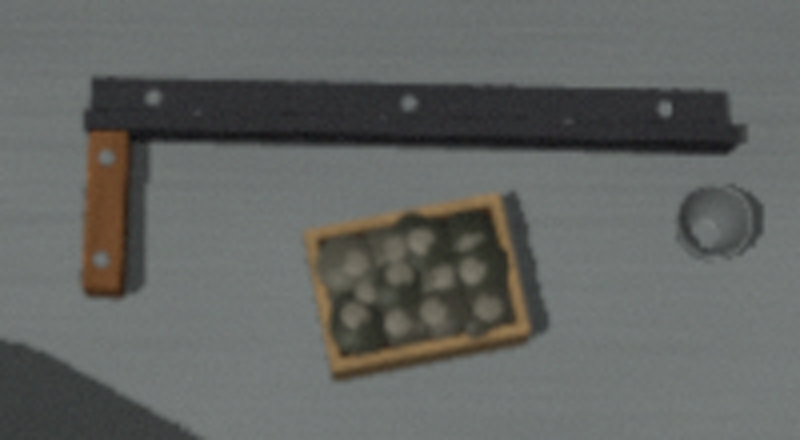

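The crop shows the smallest crate at crop (418,285), which is (274,151) in the original, with light rim and oysters. Its right end is turned towards the rail. The rail's front foot edge runs from crop (90,135) to (735,152), the stop is at (105,210) and the pot at (715,220).

```bash
python3 - <<'E'
from h import *
o=lambda a:np.array(a)/4+[170,80]-.4
im=vision.read_camera('top').astype(float).sum(2)
# rail foot edge per column: steepest dark->light going down; plus top front edge not used
pts=[]
for u in list(range(210,245))+list(range(305,352)):
    g=np.diff(im[104:126,u]); i=g.argmax(); pts.append((u,104+i+.5, ))
P=np.array(pts); k=np.polyfit(P[:,0],P[:,1],1); r=P[:,1]-np.polyval(k,P[:,0]); P=P[abs(r)<1.5]; print(len(P),k)
W=ray('top',P,0); k=np.polyfit(W[:,1],W[:,0],1); print('rail x = %.4f*y+%.4f'%tuple(k),'yaw',-np.arctan(k[0]))
print('ends z.035', ray('top',[o([85,112]),o([747,128])],.035).round(3).tolist())
print('stop top', ray('top',[o(q) for q in([127,133],[123,290],[85,290],[90,133])],.035).round(3).tolist())
print('crate rim', ray('top',[o(q) for q in([305,233],[498,195],[528,330],[335,370])],.045).round(3).tolist())
for y in(.12,-.07): print(im[104:124,[int(proj('top',[.65,y,0])[0,0])]].ravel())
E
```

```text
82 [2.27908068e-02 1.10275414e+02]
rail x = 0.0126*y+0.6745 yaw -0.012574299250807186
ends z.035 [[0.689, 0.255, 0.035], [0.682, -0.251, 0.035]]
stop top [[0.673, 0.222, 0.035], [0.55, 0.221, 0.035], [0.549, 0.25, 0.035], [0.672, 0.25, 0.035]]
crate rim [[0.592, 0.085, 0.045], [0.623, -0.06, 0.045], [0.52, -0.082, 0.045], [0.488, 0.061, 0.045]]
[152. 139. 142. 135. 144. 146. 133. 148. 127.  76.  95. 153. 265. 323.
 340. 342. 341. 332. 328. 333.]
[140. 154. 137. 146. 139. 135. 147. 143. 138. 132. 105.  87. 123. 231.
 330. 344. 348. 347. 348. 348.]
```

```bash
cat >> h.py <<'E'
from scipy.spatial.transform import Rotation as R
def delta(pos,yaw):
    """tool shift+rotvec to pos with tool down, tool y at world angle yaw+pi/2 (half turn chosen nearest)"""
    s=robot.read_state(); q=np.array(s['orientation']); A=R.from_quat(q[[1,2,3,0]])
    best=None
    for k in(0,np.pi):
        B=R.from_euler('z',yaw+k)*R.from_euler('x',np.pi); v=(A.inv()*B).as_rotvec()
        if best is None or np.linalg.norm(v)<np.linalg.norm(best): best=v
    return A.inv().apply(np.array(pos)-s['tcp_pos']).round(4), best.round(4)
E
python3 - <<'E'
from h import *
s=robot.read_state(); print(s['time_s'],s['tcp_pos'],s['orientation'],s['qpos'],s['width'])
print(R.from_quat(np.array(s['orientation'])[[1,2,3,0]]).as_matrix().round(3))
print(delta([.43,.0,.15],-.0126)); print(delta([.43,.02,.02],-.0126))
E
```

```text
0.9 [0.26554429 0.56577926 0.22254641] [ 1.36490504e-05  2.17651604e-01  9.76026526e-01 -9.40647298e-07] [ 1.00589391e+00  2.20393146e-01  1.52649147e+00 -2.67355872e-05
  1.39470057e+00 -1.26082245e-01] 0.9982058430165827
[[-0.905  0.425  0.   ]
 [ 0.425  0.905 -0.   ]
 [-0.     0.    -1.   ]]
(array([-0.3893, -0.4423,  0.0726]), array([-0.    ,  0.    , -0.4262]))
(array([-0.3808, -0.4242,  0.2026]), array([-0.    ,  0.    , -0.4262]))
```

Emit:
apply_moves:
  targets:
    - {"dx":-0.387,"dy":-0.438,"dz":0.07,"az":-0.426,"hand":1}
    - {"dx":-0.387,"dy":-0.438,"dz":0.07,"az":-0.426,"hand":1}
    - {"dx":-0.387,"dy":-0.438,"dz":0.07,"az":-0.426,"hand":1}
    - {"dx":-0.387,"dy":-0.438,"dz":0.07,"az":-0.426,"hand":1}
    - {"dx":-0.387,"dy":-0.438,"dz":0.07,"az":-0.426,"hand":1}
    - {"dx":-0.387,"dy":-0.438,"dz":0.07,"az":-0.426,"hand":1}
    - {"dx":-0.387,"dy":-0.438,"dz":0.07,"az":-0.426,"hand":1}
    - {"dx":-0.387,"dy":-0.438,"dz":0.07,"az":-0.426,"hand":1}
    - {"dx":-0.387,"dy":-0.438,"dz":0.07,"az":-0.426,"hand":1}
    - {"dx":-0.387,"dy":-0.438,"dz":0.07,"az":-0.426,"hand":1}

```text
$.targets[0]: bad value
```

```bash
python3 - <<'E'
from h import *
print(robot.read_state()['tcp_pos'],delta([.43,.005,.1],-.0126))
E
```

```text
[0.26554429 0.56577926 0.22254641] (array([-0.3871, -0.4378,  0.1226]), array([-0.    ,  0.    , -0.4262]))
```

Emit:
apply_moves:
  targets:
    - {"dx":-0.387,"dy":-0.438,"dz":0.07,"ax":0,"ay":0,"az":-0.426,"hand":1}
    - {"dx":-0.387,"dy":-0.438,"dz":0.07,"ax":0,"ay":0,"az":-0.426,"hand":1}
    - {"dx":-0.387,"dy":-0.438,"dz":0.07,"ax":0,"ay":0,"az":-0.426,"hand":1}
    - {"dx":-0.387,"dy":-0.438,"dz":0.07,"ax":0,"ay":0,"az":-0.426,"hand":1}
    - {"dx":-0.387,"dy":-0.438,"dz":0.07,"ax":0,"ay":0,"az":-0.426,"hand":1}
    - {"dx":-0.387,"dy":-0.438,"dz":0.07,"ax":0,"ay":0,"az":-0.426,"hand":1}
    - {"dx":-0.387,"dy":-0.438,"dz":0.07,"ax":0,"ay":0,"az":-0.426,"hand":1}
    - {"dx":-0.387,"dy":-0.438,"dz":0.07,"ax":0,"ay":0,"az":-0.426,"hand":1}
    - {"dx":-0.387,"dy":-0.438,"dz":0.07,"ax":0,"ay":0,"az":-0.426,"hand":1}
    - {"dx":-0.387,"dy":-0.438,"dz":0.07,"ax":0,"ay":0,"az":-0.426,"hand":1}

```text
time_s: 1.73
tcp_pos: [0.3817, 0.1681, 0.1733]
orientation: [0.001, 0.006, 1.0, 0.0]
force: [0.1, -0.7, -0.1]
width: 1.0
grasp_force: 0.0
```

```bash
python3 - <<'E'
from h import *
print(robot.read_state()['tcp_pos'],delta([.43,.005,.1],-.0126))
E
```

```text
[0.38171023 0.16806654 0.1733036 ] (array([-0.0502, -0.1625,  0.0733]), array([0.0003, 0.0013, 0.0003]))
```

Emit:
apply_moves:
  targets:
    - {"dx":-0.05,"dy":-0.163,"dz":0,"ax":0,"ay":0,"az":0,"hand":1}
    - {"dx":-0.05,"dy":-0.163,"dz":0,"ax":0,"ay":0,"az":0,"hand":1}
    - {"dx":-0.05,"dy":-0.163,"dz":0,"ax":0,"ay":0,"az":0,"hand":1}
    - {"dx":-0.05,"dy":-0.163,"dz":0.04,"ax":0,"ay":0,"az":0,"hand":1}
    - {"dx":-0.05,"dy":-0.163,"dz":0.08,"ax":0,"ay":0,"az":0,"hand":1}
    - {"dx":-0.05,"dy":-0.163,"dz":0.12,"ax":0,"ay":0,"az":0,"hand":1}
    - {"dx":-0.05,"dy":-0.163,"dz":0.14,"ax":0,"ay":0,"az":0,"hand":1}
    - {"dx":-0.05,"dy":-0.163,"dz":0.14,"ax":0,"ay":0,"az":0,"hand":1}

```text
time_s: 2.4
tcp_pos: [0.4236, 0.0065, 0.0272]
orientation: [-0.006, 0.007, 1.0, 0.001]
force: [-1.0, 0.5, -0.4]
width: 0.997
grasp_force: 0.0
```

```bash
python3 - <<'E'
from h import *
print(robot.read_state()['tcp_pos'],delta([.55,.005,.018],-.0126))
E
```

```text
[0.42364258 0.00648738 0.02717556] (array([-0.1265,  0.0003,  0.0077]), array([ 0.0019, -0.0118, -0.0018]))
```

Emit:
apply_moves:
  targets:
    - {"dx":-0.02,"dy":0,"dz":0.008,"ax":0,"ay":0,"az":0,"hand":1}
    - {"dx":-0.035,"dy":0,"dz":0.008,"ax":0,"ay":0,"az":0,"hand":1}
    - {"dx":-0.045,"dy":0,"dz":0.008,"ax":0,"ay":0,"az":0,"hand":1}
    - {"dx":-0.052,"dy":0,"dz":0.008,"ax":0,"ay":0,"az":0,"hand":1}
    - {"dx":-0.059,"dy":0,"dz":0.008,"ax":0,"ay":0,"az":0,"hand":1}
    - {"dx":-0.066,"dy":0,"dz":0.008,"ax":0,"ay":0,"az":0,"hand":1}
    - {"dx":-0.073,"dy":0,"dz":0.008,"ax":0,"ay":0,"az":0,"hand":1}
    - {"dx":-0.08,"dy":0,"dz":0.008,"ax":0,"ay":0,"az":0,"hand":1}
    - {"dx":-0.087,"dy":0,"dz":0.008,"ax":0,"ay":0,"az":0,"hand":1}
    - {"dx":-0.094,"dy":0,"dz":0.008,"ax":0,"ay":0,"az":0,"hand":1}

```text
time_s: 3.23
tcp_pos: [0.5234, 0.0048, 0.0253]
orientation: [-0.001, 0.007, 1.0, -0.0]
force: [-6.4, -0.1, 5.7]
width: 0.997
grasp_force: 3.3
```

```bash
python3 - <<'E'
from h import *
save('top','t2.png',(170,80,370,190),4)
m=pick('top','crate',(271,145))
if m is not None: print(m.sum(),fitbox('top',m,[.58,.0,.0],.11,.15,.045))
print(robot.read_state()['tcp_pos'],robot.read_state()['force'])
E
```

```text
28 (array([ 0.56666667,  0.02222222, -0.11111111]), np.float64(0.014179885387420654))
[0.52515992 0.00457165 0.02561698] [ 0.19570851  0.76284812 -0.96535527]
```

View pics/t2.png

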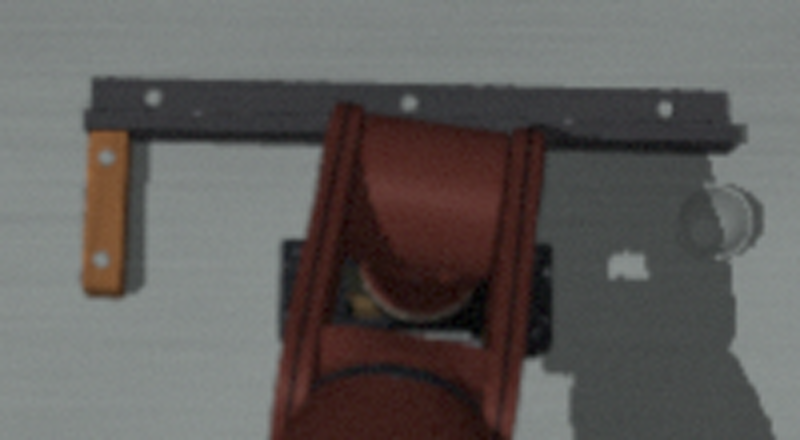

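The arm hides the crate here (it lies under crop (415,290)), so I'll continue the push to the rail and watch the force.

Emit:
apply_moves:
  targets:
    - {"dx":-0.005,"dy":0,"dz":0.002,"ax":0,"ay":0,"az":0,"hand":1}
    - {"dx":-0.01,"dy":0,"dz":0.004,"ax":0,"ay":0,"az":0,"hand":1}
    - {"dx":-0.015,"dy":0,"dz":0.004,"ax":0,"ay":0,"az":0,"hand":1}
    - {"dx":-0.02,"dy":0,"dz":0.004,"ax":0,"ay":0,"az":0,"hand":1}
    - {"dx":-0.024,"dy":0,"dz":0.004,"ax":0,"ay":0,"az":0,"hand":1}

```text
time_s: 3.75
tcp_pos: [0.5472, 0.0045, 0.0206]
orientation: [-0.0, 0.007, 1.0, -0.0]
force: [-3.1, 0.2, -1.0]
width: 1.004
grasp_force: 1.6
```

Emit:
apply_moves:
  targets:
    - {"dx":-0.003,"dy":0,"dz":0,"ax":0,"ay":0,"az":0,"hand":1}
    - {"dx":-0.006,"dy":0,"dz":0,"ax":0,"ay":0,"az":0,"hand":1}
    - {"dx":-0.008,"dy":0,"dz":0,"ax":0,"ay":0,"az":0,"hand":1}

```text
time_s: 4.0
tcp_pos: [0.5512, 0.0046, 0.0205]
orientation: [-0.005, 0.006, 1.0, 0.0]
force: [-25.4, -1.3, 17.7]
width: 0.998
grasp_force: 12.2
```

Emit:
apply_moves:
  targets:
    - {"dx":0.03,"dy":0,"dz":0,"ax":0,"ay":0,"az":0,"hand":1}
    - {"dx":0.06,"dy":0,"dz":-0.03,"ax":0,"ay":0,"az":0,"hand":1}
    - {"dx":0.08,"dy":-0.03,"dz":-0.07,"ax":0,"ay":0,"az":0,"hand":1}
    - {"dx":0.08,"dy":-0.07,"dz":-0.1,"ax":0,"ay":0,"az":0.12,"hand":0.8}
    - {"dx":0.08,"dy":-0.11,"dz":-0.12,"ax":0,"ay":0,"az":0.24,"hand":0.6}
    - {"dx":0.08,"dy":-0.15,"dz":-0.12,"ax":0,"ay":0,"az":0.36,"hand":0.4}
    - {"dx":0.08,"dy":-0.19,"dz":-0.12,"ax":0,"ay":0,"az":0.48,"hand":0.3}
    - {"dx":0.08,"dy":-0.2,"dz":-0.12,"ax":0,"ay":0,"az":0.6,"hand":0.3}
    - {"dx":0.08,"dy":-0.2,"dz":-0.12,"ax":0,"ay":0,"az":0.72,"hand":0.3}
    - {"dx":0.08,"dy":-0.2,"dz":-0.12,"ax":0,"ay":0,"az":0.84,"hand":0.3}

```text
time_s: 4.83
tcp_pos: [0.474, -0.1973, 0.1424]
orientation: [0.002, 0.418, 0.909, -0.0]
force: [0.9, 0.1, -0.6]
width: 0.554
grasp_force: 0.0
```

```bash
python3 - <<'E'
from h import *
save('top','t3.png',(170,80,370,190),4)
m=pick('top','crate',(271,140))
if m is not None: print(m.sum(),fitbox('top',m,[.62,.0,.0],.11,.15,.045))
s=robot.read_state();print(s['tcp_pos'],s['qpos'].round(2),s['force'])
print(delta([.61,-.12,.14],np.pi/2-.0126),delta([.61,-.12,.14],-.0126))
E
```

```text
1997 (array([ 0.618138  , -0.00659656, -0.00505457]), np.float64(0.9669385552406311))
[ 0.47374964 -0.1956628   0.14193784] [-0.55  0.02  1.9   0.    1.22 -1.26] [-0.28456612 -0.23267887 -0.96237675]
(array([-0.0322,  0.1525,  0.0022]), array([0.0019, 0.0023, 0.728 ])) (array([-0.0322,  0.1525,  0.0022]), array([-3.000e-04,  3.000e-03, -8.428e-01]))
```

View pics/t3.png

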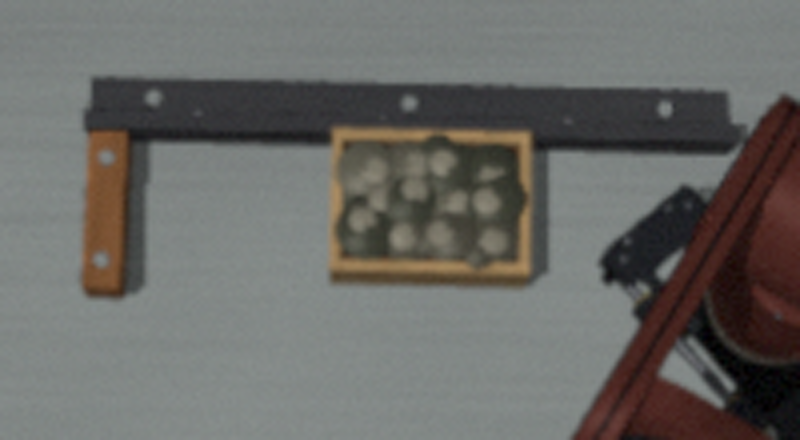

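The crate now lies along the rail, centred at crop (432,205). Next is the end push: going to the −y end.

Emit:
apply_moves:
  targets:
    - {"dx":-0.008,"dy":0.035,"dz":0,"ax":0,"ay":0,"az":0.12,"hand":0.3}
    - {"dx":-0.016,"dy":0.07,"dz":0,"ax":0,"ay":0,"az":0.24,"hand":0.3}
    - {"dx":-0.024,"dy":0.11,"dz":0,"ax":0,"ay":0,"az":0.36,"hand":0.3}
    - {"dx":-0.032,"dy":0.152,"dz":0,"ax":0,"ay":0,"az":0.48,"hand":0.3}
    - {"dx":-0.032,"dy":0.152,"dz":0,"ax":0,"ay":0,"az":0.6,"hand":0.3}
    - {"dx":-0.032,"dy":0.152,"dz":0,"ax":0,"ay":0,"az":0.728,"hand":0.3}
    - {"dx":-0.032,"dy":0.152,"dz":0.04,"ax":0,"ay":0,"az":0.728,"hand":0.3}
    - {"dx":-0.032,"dy":0.152,"dz":0.08,"ax":0,"ay":0,"az":0.728,"hand":0.3}
    - {"dx":-0.032,"dy":0.152,"dz":0.115,"ax":0,"ay":0,"az":0.728,"hand":0.3}
    - {"dx":-0.032,"dy":0.152,"dz":0.121,"ax":0,"ay":0,"az":0.728,"hand":0.3}

```text
time_s: 5.77
tcp_pos: [0.6038, -0.1164, 0.0133]
orientation: [-0.004, 0.709, 0.705, -0.002]
force: [-1.9, 0.7, -1.5]
width: 0.302
grasp_force: 0.0
```

```bash
python3 - <<'E'
from h import *
s=robot.read_state();print(s['tcp_pos'],s['qpos'].round(2),s['force'])
print(R.from_quat(np.array(s['orientation'])[[1,2,3,0]]).as_matrix().round(3))
print(delta([.612,.055,.02],np.pi/2-.0126))
E
```

```text
[ 0.6037755  -0.11636465  0.01329684] [-0.32  0.43  1.68 -0.    1.04 -0.31] [-1.93301894  0.71878543 -1.4574374 ]
[[ 0.005  1.    -0.01 ]
 [ 1.    -0.005  0.003]
 [ 0.003 -0.01  -1.   ]]
(array([ 0.1714,  0.0073, -0.0063]), array([-0.0095, -0.003 ,  0.0075]))
```

Emit:
apply_moves:
  targets:
    - {"dx":0.01,"dy":0.009,"dz":-0.006,"ax":0,"ay":0,"az":0,"hand":0.3}
    - {"dx":0.018,"dy":0.01,"dz":-0.006,"ax":0,"ay":0,"az":0.007,"hand":0.3}
    - {"dx":0.026,"dy":0.01,"dz":-0.006,"ax":0,"ay":0,"az":0.007,"hand":0.3}
    - {"dx":0.036,"dy":0.01,"dz":-0.006,"ax":0,"ay":0,"az":0.007,"hand":0.3}
    - {"dx":0.046,"dy":0.011,"dz":-0.006,"ax":0,"ay":0,"az":0.007,"hand":0.3}
    - {"dx":0.056,"dy":0.011,"dz":-0.006,"ax":0,"ay":0,"az":0.007,"hand":0.3}
    - {"dx":0.066,"dy":0.011,"dz":-0.006,"ax":0,"ay":0,"az":0.007,"hand":0.3}
    - {"dx":0.076,"dy":0.012,"dz":-0.006,"ax":0,"ay":0,"az":0.007,"hand":0.3}
    - {"dx":0.086,"dy":0.012,"dz":-0.006,"ax":0,"ay":0,"az":0.007,"hand":0.3}
    - {"dx":0.096,"dy":0.012,"dz":-0.006,"ax":0,"ay":0,"az":0.007,"hand":0.3}

```text
time_s: 6.6
tcp_pos: [0.6237, -0.0236, 0.0301]
orientation: [0.003, 0.713, 0.702, 0.001]
force: [-2.0, -6.6, 3.9]
width: 0.302
grasp_force: 3.4
```

```bash
python3 - <<'E'
from h import *
s=robot.read_state();print(s['tcp_pos'],s['force'])
save('scene','s1.png',(200,150,420,320),3)
print(delta([.614,.055,.02],np.pi/2-.0126))
E
```

```text
[ 0.62365205 -0.02358702  0.03005124] [-2.04878674 -6.6156923   3.88328554]
(array([ 0.0759, -0.0108,  0.0097]), array([ 0.0053,  0.0013, -0.0025]))
```

View pics/s1.png

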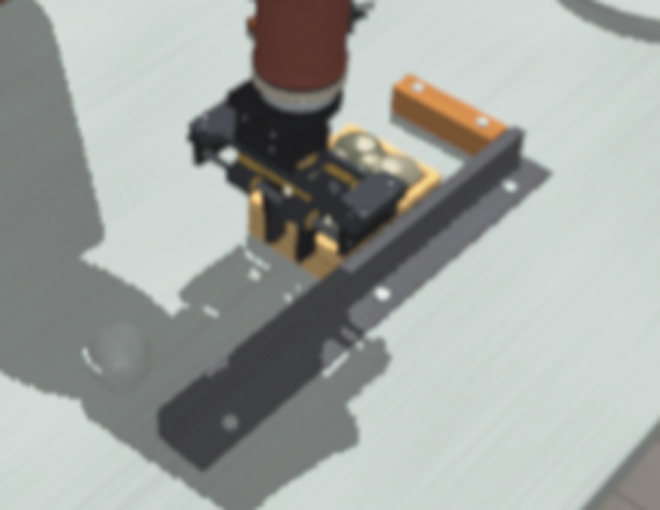

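The crate (crop (340,190)) is sliding along the rail, with the fingers at (285,230) outside its end and the gap to the stop closing. I'll continue, slowing near the stop.

Emit:
apply_moves:
  targets:
    - {"dx":0.01,"dy":-0.004,"dz":0.006,"ax":0,"ay":0,"az":0,"hand":0.3}
    - {"dx":0.02,"dy":-0.005,"dz":0.008,"ax":0,"ay":0,"az":0,"hand":0.3}
    - {"dx":0.03,"dy":-0.005,"dz":0.008,"ax":0,"ay":0,"az":0,"hand":0.3}
    - {"dx":0.04,"dy":-0.005,"dz":0.008,"ax":0,"ay":0,"az":0,"hand":0.3}
    - {"dx":0.05,"dy":-0.005,"dz":0.008,"ax":0,"ay":0,"az":0,"hand":0.3}
    - {"dx":0.057,"dy":-0.005,"dz":0.008,"ax":0,"ay":0,"az":0,"hand":0.3}
    - {"dx":0.063,"dy":-0.005,"dz":0.008,"ax":0,"ay":0,"az":0,"hand":0.3}
    - {"dx":0.067,"dy":-0.005,"dz":0.008,"ax":0,"ay":0,"az":0,"hand":0.3}

```text
time_s: 7.32
tcp_pos: [0.6194, 0.0443, 0.0207]
orientation: [0.002, 0.713, 0.702, 0.001]
force: [-0.6, -6.5, 4.8]
width: 0.297
grasp_force: 3.3
```

Emit:
apply_moves:
  targets:
    - {"dx":0.004,"dy":0,"dz":0,"ax":0,"ay":0,"az":0,"hand":0.3}
    - {"dx":0.008,"dy":0,"dz":0,"ax":0,"ay":0,"az":0,"hand":0.3}
    - {"dx":0.011,"dy":0,"dz":0,"ax":0,"ay":0,"az":0,"hand":0.3}
    - {"dx":0.013,"dy":0,"dz":0,"ax":0,"ay":0,"az":0,"hand":0.3}

```text
time_s: 7.65
tcp_pos: [0.6196, 0.0569, 0.0207]
orientation: [0.002, 0.713, 0.701, 0.001]
force: [-0.6, -6.2, 4.7]
width: 0.298
grasp_force: 3.2
```

Emit:
apply_moves:
  targets:
    - {"dx":0.002,"dy":0,"dz":0,"ax":0,"ay":0,"az":0,"hand":0.3}
    - {"dx":0.004,"dy":0,"dz":0,"ax":0,"ay":0,"az":0,"hand":0.3}
    - {"dx":0.006,"dy":0,"dz":0,"ax":0,"ay":0,"az":0,"hand":0.3}

```text
time_s: 7.9
tcp_pos: [0.6198, 0.0622, 0.0207]
orientation: [0.003, 0.713, 0.701, 0.001]
force: [0.5, -15.7, 2.9]
width: 0.3
grasp_force: 7.7
```

Emit:
apply_moves:
  targets:
    - {"dx":0.002,"dy":0,"dz":0,"ax":0,"ay":0,"az":0,"hand":0.3}
    - {"dx":0.002,"dy":0,"dz":0,"ax":0,"ay":0,"az":0,"hand":0.3}

```text
time_s: 8.07
tcp_pos: [0.6201, 0.0622, 0.0208]
orientation: [0.004, 0.713, 0.702, -0.0]
force: [0.3, -14.7, 4.7]
width: 0.301
grasp_force: 7.4
```

The force jumped and motion stopped, so the crate is seated on the stop. Back off and look.

Emit:
apply_moves:
  targets:
    - {"dx":-0.03,"dy":0,"dz":0,"ax":0,"ay":0,"az":0,"hand":0.3}
    - {"dx":-0.05,"dy":0,"dz":-0.03,"ax":0,"ay":0,"az":0,"hand":0.3}
    - {"dx":-0.06,"dy":-0.02,"dz":-0.07,"ax":0,"ay":0,"az":0,"hand":0.3}
    - {"dx":-0.06,"dy":-0.06,"dz":-0.1,"ax":0,"ay":0,"az":-0.12,"hand":0.5}
    - {"dx":-0.06,"dy":-0.1,"dz":-0.12,"ax":0,"ay":0,"az":-0.24,"hand":0.7}
    - {"dx":-0.06,"dy":-0.14,"dz":-0.12,"ax":0,"ay":0,"az":-0.36,"hand":0.9}
    - {"dx":-0.06,"dy":-0.18,"dz":-0.12,"ax":0,"ay":0,"az":-0.48,"hand":1}
    - {"dx":-0.06,"dy":-0.19,"dz":-0.12,"ax":0,"ay":0,"az":-0.6,"hand":1}
    - {"dx":-0.06,"dy":-0.19,"dz":-0.12,"ax":0,"ay":0,"az":-0.72,"hand":1}
    - {"dx":-0.06,"dy":-0.19,"dz":-0.12,"ax":0,"ay":0,"az":-0.84,"hand":1}

```text
time_s: 8.9
tcp_pos: [0.4263, 0.0095, 0.1394]
orientation: [0.001, 0.362, 0.932, 0.001]
force: [-0.0, 0.5, -0.1]
width: 0.745
grasp_force: 0.0
```

```bash
python3 - <<'E'
from h import *
save('top','t4.png',(170,90,290,170),6)
m=pick('top','crate',(225,140))
if m is not None: print(m.sum(),fitbox('top',m,[.62,.144,.0],.11,.15,.045))
s=robot.read_state();print(s['tcp_pos'],s['qpos'].round(2),s['force'])
print(delta([.53,.145,.14],-.0126))
E
```

```text
1853 (array([ 0.61657744,  0.14802249, -0.03400592]), np.float64(0.9315904378890991))
[0.42725588 0.00925115 0.13943166] [-0.16 -0.19  2.11  0.    1.23 -0.99] [0.20367995 0.09437645 0.08870807]
(array([ 0.0167,  0.1694, -0.0002]), array([ 0.0013,  0.0028, -0.7332]))
```

View pics/t4.png

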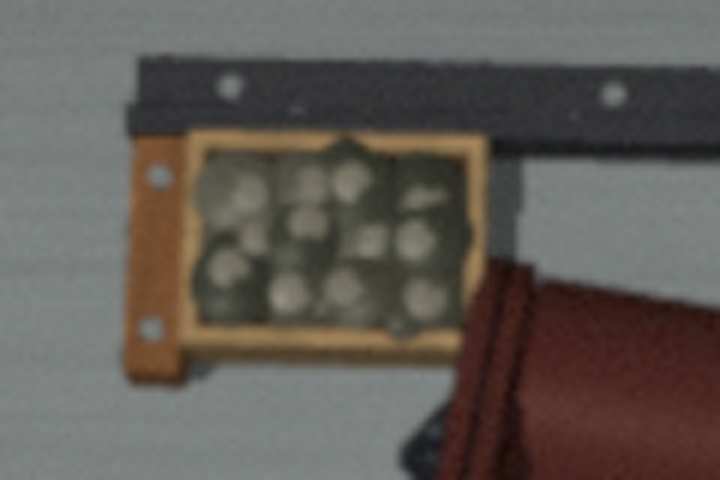

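The picture shows the crate at crop (335,240), its left end on the stop (x≈188) and its far side on the rail (y≈133). I'll give it one gentle squaring press from behind with both fingers.

Emit:
apply_moves:
  targets:
    - {"dx":0.004,"dy":0.035,"dz":0,"ax":0,"ay":0,"az":-0.12,"hand":1}
    - {"dx":0.008,"dy":0.07,"dz":0,"ax":0,"ay":0,"az":-0.24,"hand":1}
    - {"dx":0.012,"dy":0.11,"dz":0,"ax":0,"ay":0,"az":-0.36,"hand":1}
    - {"dx":0.017,"dy":0.15,"dz":0,"ax":0,"ay":0,"az":-0.48,"hand":1}
    - {"dx":0.017,"dy":0.155,"dz":0,"ax":0,"ay":0,"az":-0.6,"hand":1}
    - {"dx":0.017,"dy":0.155,"dz":0,"ax":0,"ay":0,"az":-0.733,"hand":1}
    - {"dx":0.017,"dy":0.155,"dz":0.04,"ax":0,"ay":0,"az":-0.733,"hand":1}
    - {"dx":0.017,"dy":0.155,"dz":0.08,"ax":0,"ay":0,"az":-0.733,"hand":1}
    - {"dx":0.017,"dy":0.155,"dz":0.115,"ax":0,"ay":0,"az":-0.733,"hand":1}
    - {"dx":0.017,"dy":0.155,"dz":0.119,"ax":0,"ay":0,"az":-0.733,"hand":1}

```text
time_s: 9.83
tcp_pos: [0.5144, 0.1339, 0.0128]
orientation: [-0.006, 0.009, 1.0, -0.0]
force: [-2.3, -1.0, -0.5]
width: 1.002
grasp_force: 0.0
```

```bash
python3 - <<'E'
from h import *
s=robot.read_state();print(s['tcp_pos'],s['force'])
print(delta([.553,.14,.02],-.0126))
E
```

```text
[0.51438011 0.1338631  0.01281076] [-2.25162668 -0.96000168 -0.47204156]
(array([-0.0384,  0.0068, -0.0076]), array([-0.0009, -0.0111, -0.0055]))
```

Emit:
apply_moves:
  targets:
    - {"dx":-0.012,"dy":0.0,"dz":-0.005,"ax":0,"ay":0,"az":-0.005,"hand":1}
    - {"dx":-0.02,"dy":0.0,"dz":-0.005,"ax":0,"ay":0,"az":-0.005,"hand":1}
    - {"dx":-0.026,"dy":0.001,"dz":-0.005,"ax":0,"ay":0,"az":-0.005,"hand":1}
    - {"dx":-0.03,"dy":0.002,"dz":-0.005,"ax":0,"ay":0,"az":-0.005,"hand":1}
    - {"dx":-0.033,"dy":0.003,"dz":-0.005,"ax":0,"ay":0,"az":-0.005,"hand":1}

```text
time_s: 10.25
tcp_pos: [0.5521, 0.1361, 0.0251]
orientation: [-0.002, 0.005, 1.0, -0.0]
force: [-8.7, -1.8, 5.0]
width: 1.0
grasp_force: 4.2
```

Emit:
apply_moves:
  targets:
    - {"dx":-0.003,"dy":0.001,"dz":0.002,"ax":0,"ay":0,"az":0,"hand":1}
    - {"dx":-0.004,"dy":0.002,"dz":0.002,"ax":0,"ay":0,"az":0,"hand":1}
    - {"dx":-0.004,"dy":0.002,"dz":0.002,"ax":0,"ay":0,"az":0,"hand":1}

```text
time_s: 10.5
tcp_pos: [0.5529, 0.1379, 0.0219]
orientation: [-0.005, 0.006, 1.0, -0.001]
force: [-13.5, -3.5, 7.8]
width: 0.999
grasp_force: 6.8
```

Emit:
apply_moves:
  targets:
    - {"dx":0.02,"dy":0,"dz":0,"ax":0,"ay":0,"az":0,"hand":1}
    - {"dx":0.06,"dy":0,"dz":-0.02,"ax":0,"ay":0,"az":0,"hand":1}
    - {"dx":0.09,"dy":-0.03,"dz":-0.06,"ax":0,"ay":0,"az":0,"hand":1}
    - {"dx":0.1,"dy":-0.07,"dz":-0.1,"ax":0,"ay":0,"az":0,"hand":1}
    - {"dx":0.1,"dy":-0.11,"dz":-0.12,"ax":0,"ay":0,"az":0,"hand":1}
    - {"dx":0.1,"dy":-0.15,"dz":-0.12,"ax":0,"ay":0,"az":0,"hand":1}
    - {"dx":0.1,"dy":-0.19,"dz":-0.12,"ax":0,"ay":0,"az":0,"hand":1}
    - {"dx":0.1,"dy":-0.21,"dz":-0.12,"ax":0,"ay":0,"az":0,"hand":1}
    - {"dx":0.1,"dy":-0.21,"dz":-0.12,"ax":0,"ay":0,"az":0,"hand":1}
    - {"dx":0.1,"dy":-0.21,"dz":-0.12,"ax":0,"ay":0,"az":0,"hand":1}

```text
time_s: 11.33
tcp_pos: [0.4556, -0.0732, 0.1439]
orientation: [0.002, 0.008, 1.0, -0.001]
force: [-0.4, 0.7, -0.8]
width: 1.002
grasp_force: 0.0
```

```bash
python3 - <<'E'
from h import *
a=vision.read_camera('top')[90:170,170:290]; b=vision.read_camera('scene')[150:270,220:400]
a=cv2.resize(a,(750,500),interpolation=cv2.INTER_CUBIC);cv2.imwrite('pics/t5.png',a[:,:,::-1])
cv2.imwrite('pics/s5.png',cv2.resize(b,(750,500),interpolation=cv2.INTER_CUBIC)[:,:,::-1])
m=pick('top','crate',(225,140)); print(m.sum(),fitbox('top',m,[.62,.144,.0],.11,.15,.045))
for n in('lemon','knife','pot','sauce'):
    for r in spot_point('top',n)[:1]: print(n,ray('top',r['uv'])[0].round(3))
E
```

```text
1997 (array([ 0.6208174 ,  0.14758115, -0.01753392]), np.float64(0.9552656412124634))
lemon [ 0.394 -0.312  0.   ]
knife [0.392 0.308 0.   ]
pot [ 0.594 -0.219  0.   ]
sauce [ 0.577 -0.423  0.   ]
```

View pics/t5.png

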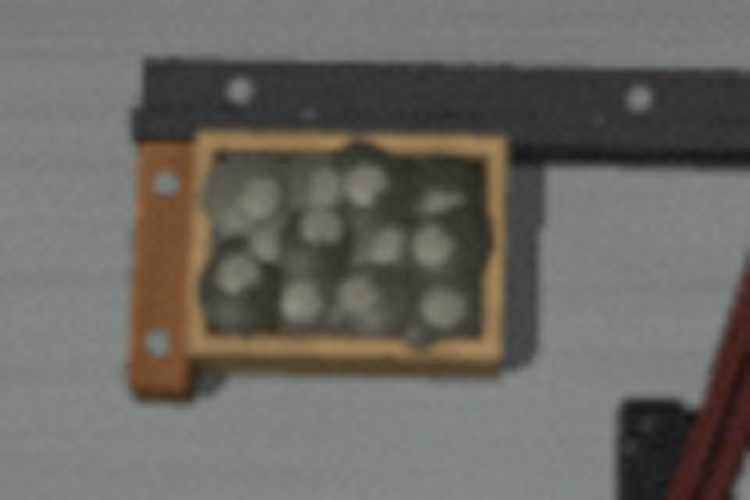

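View pics/s5.png

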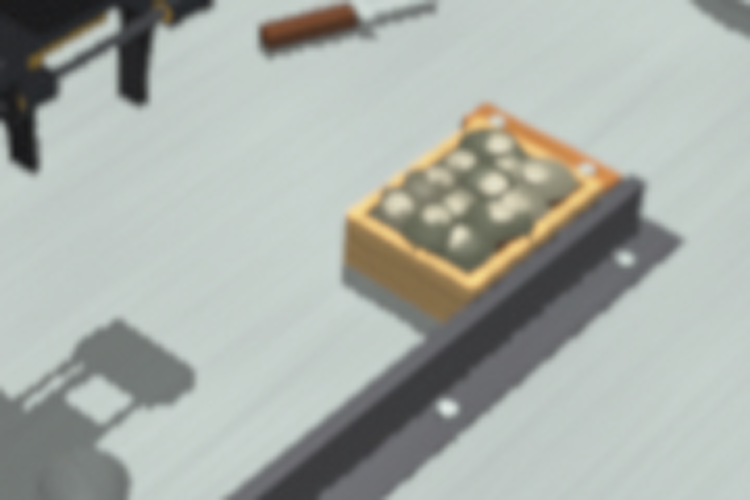

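Both views show the crate flush on the rail and against the stop (top crop: end at x≈193, far side at y≈133). The bystanders are where they were, within network error, and the gripper is clear. Handing in.

```bash
python3 -c "
from plant import ticket
print(ticket.sign_off())"
```

```text
the job is handed in; nothing more can be done
None
```

The smallest oyster crate now lies with a long side flush along the rail and one end against the stop block, moved only by pushing from outside, and the job is handed in at about 11.6 s of robot time.

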